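Put the water samples and the filter cassette in their holders

TASK

Put the sampling set away: stand the wide jar, the slim vial and the square bottle each upright in the light grey holder whose recess has its shape and size. Turn the steel tab on the aluminium frame fully aside, and only then lift out the white filter cassette it holds and lay it flat in the rectangular light grey tray, its long side along the tray's. Set things down rather than drop them, and do not tip a bottle over.

Things in the scene. Friction and masses are not known exactly. Their poses are not given: they have to be found in the camera images.
- jar: Wide round amber glass jar with white cap, loose, standing on the bench. Straight-sided body 58 mm diameter from the bottom to 60 mm, cap 52 mm diameter from 67 to 85 mm (top). 150 to 310 g. Goes in jar_holder. Origin: centre of its underside, z up.
- vial: Slim round amber glass vial with white cap, loose, standing on the bench. Straight body 30 mm diameter from the bottom to 56 mm, cap 25 mm diameter from 61 to 75 mm (top). 40 to 85 g. Goes in vial_holder. Origin: centre of its underside, z up.
- square_bottle: Amber glass bottle of square section, loose, standing on the bench. Body 44 x 44 mm, sides along its x and y axes, from the bottom to 60 mm; round white cap 34 mm diameter from 66 to 85 mm (top). 120 to 240 g. Goes in square_holder, sides parallel to the recess sides (any quarter turn). Origin: centre of its underside, z up.
- jar_holder: Large round light grey plastic cup fixed to the bench: outside 82 mm diameter and 14 mm high, recess 70 mm diameter, its floor 4 mm above the bench. Origin: centre of its underside, z up.
- vial_holder: Small round light grey plastic cup fixed to the bench: outside 54 mm diameter and 14 mm high, recess 42 mm diameter, its floor 4 mm above the bench. Origin: centre of its underside, z up.
- square_holder: Square light grey plastic cup fixed to the bench: outside 68 x 68 mm and 14 mm high, recess 56 x 56 mm with sides along its x and y axes, its floor 4 mm above the bench. Origin: centre of its underside, z up.
- cassette: White filter cassette, loose, lying in the frame under the tab: plate 100 mm (its x) x 70 mm (its y) x 10 mm thick, with an upright grey grip rib on top in the middle, 40 mm along x, 12 mm wide along y, from 10 to 38 mm above the underside. 85 to 170 g. Goes in the tray. Origin: centre of its underside, z up.
- tray: Rectangular light grey plastic tray fixed to the bench: outside 124 mm (its x) x 94 mm (its y), 14 mm high; recess 112 x 82 mm, its floor 4 mm above the bench. Takes the cassette either way round. Origin: centre of its underside, z up.
- frame: Dull grey aluminium frame fixed to the bench, 156 mm (x from -64 to +92 mm) x 106 mm, 18 mm high. Its recess, 104 x 74 mm about the origin, holds the cassette, whose underside is 6 mm above the bench. On its broad +x end sits the swing tab, pivoting on a vertical axis at x = +72 mm, y = 0. Origin: centre of its underside, z up.
- tab (a joint): Angle (rad, counter-clockwise from above) of the frame's steel tab. At 0 (start: within 0.3) it points to the frame's -x, over the cassette's edge; it turns 1.7 either way, stays where left, and clears the cassette beyond 1.25. 36 mm long from pivot, 16 wide, top 23.5 mm above bench. Pin to pinch or push (about 1 N): 10 mm diameter, 26 mm from pivot, top 48.5 mm above bench.
Not all that is in view belongs to the job. Leave any green or yellow look-alike of the jar alone.

How it is judged:
On the way, in this order (a step that is already met when the one before it is completed fails the run):
1. the tab is turned aside (more than 1.05 rad) with the cassette still lying in the frame ((value of joint tab above 1.05 rad or value of joint tab below -1.05 rad) and horizontal distance between cassette and frame below 0.01 m and z of cassette in the frame of frame below 0.012 m), for 0.2 s.
2. the cassette lies in the tray (horizontal distance between cassette and tray below 0.01 m and z of cassette in the frame of tray below 0.0075 m and angle between cassette's own z axis and vertical below 0.1 rad), for 0.2 s.
At the end, for the whole second after the job is handed in: Jar, vial and square bottle each stand upright (within 0.1 rad) on the floor of their own holder, centred within 10 mm; the cassette lies flat on the tray's floor within 10 mm of its centre, long side within 0.25 rad of the tray's; everything is released and at rest (all of step 2 and horizontal distance between jar and jar_holder below 0.01 m and z of jar in the frame of jar_holder below 0.0075 m and angle between each of jar, vial, square_bottle's own z axis and vertical below 0.1 rad and linear speed of each of jar, vial, square_bottle, cassette below 0.02 m/s and angular speed of each of jar, vial, square_bottle, cassette below 0.2 rad/s and horizontal distance between vial and vial_holder below 0.01 m and z of vial in the frame of vial_holder below 0.0075 m and horizontal distance between square_bottle and square_holder below 0.01 m and z of square_bottle in the frame of square_holder below 0.0075 m and angle between the x axis of cassette and the x axis of tray, either way round below 0.25 rad); the robot touches nothing.
It fails at once if a bottle is tipped over (leans more than 45 degrees) (angle between any of jar, vial, square_bottle's own z axis and vertical above 0.785 rad).
It fails at once if a thing is dropped (moves free of the fingers at over 0.7 m/s, as after a fall of 25 mm) ((contact force between jar and the fingers below 0.05 N and linear speed of jar above 0.7 m/s) or (contact force between vial and the fingers below 0.05 N and linear speed of vial above 0.7 m/s) or (contact force between square_bottle and the fingers below 0.05 N and linear speed of square_bottle above 0.7 m/s) or (contact force between cassette and the fingers below 0.05 N and linear speed of cassette above 0.7 m/s)).
It also fails if it takes over 112 s, if anything falls off the work surface, if the arm or the gripper's body presses on something with over 40 N, if the wrist force passes 120 N, or if a joint passes its speed limit or range.

ROBOT

A 6-joint arm with a two-finger parallel gripper is mounted at the origin on the work surface. World frame = base frame: x ahead of the robot, y to its left, z up, the work surface at z = 0. Lengths are in m, angles in rad, forces in N, time in s.
With the tool pointing down it reaches from about 0.425 to 0.95 m from the base axis. Payload 3.5 kg.
Tool frame: the origin (TCP) lies between the finger pads; the fingertips stand 11 mm ahead of it and the grasp point (between the pads) lies 8 mm behind it; z points along the fingers, y is the line along which they close (so a half turn about z gives the same grasp; the last joint's range is limited). The gripper opens to 85 mm and grips with 20 to 120 N. Pads are 22 mm wide; open, the fingers measure 114 mm over their backs; the gripper's body (76 mm by 85 mm) begins 54 mm behind the grasp point. The pads swing forward as they close: fully open they stand 13 mm farther back than shut.
Start: joints at [-1.326, 0.286, 1.577, -0, 1.279, -0.15], TCP at [0.26, -0.623, 0.218] pointing down, gripper open.
Joint ranges: [-2.77, 2.77], [-0.9, 2.22], [0.21, 2.48], [-1.53, 4.67], [0.24, 2.81], [-2.84, 2.84]. Speed limits (rad/s): [2.79, 2.79, 3.14, 3.14, 3.14, 3.14].

INTERFACE

Orientations are given as a rotation vector (axis times angle).
In Python, from station import * gives the robot as it stands. The module is installed in compiled form; this text tells all that it offers. Calls block until the motion is done:
- reach(position, orientation): joint-space move of the TCP to a pose.
- move_linear(position, feed=0.15, attitude=None): straight line of the TCP; attitude=None keeps the orientation; feed is the mean speed in m/s.
- goto_joints(angles): joint-space move.
- grip(opening, newtons=None): opening from 0.0 (shut) to 1.0 (fully open); newtons is the grip in N (None keeps the last); returns when the fingers have stopped.
- hold(seconds).
- ik(position, orientation): joint angles nearest the present ones, or None.
- read_state(): the state.
- camera(name): name is "scene" or "top"; returns a dict with "color" (384x512x3 uint8, blue, green, red), "z_map" (384x512 float32, m along the optical axis (not along the pixel's ray), 0 where there is no reading), "fx", "fy", "cx", "cy" (pixels), "rvec" (rotation vector, rad) and "tvec" (3), from world to camera coordinates, as OpenCV has them. Camera axes: x right, y down, z forward; pixel columns grow to the right and rows downward; lengths in m; the calibration is good to about 2 mm. A picture is of the moment at which its call begins.
A pose or a line that the arm cannot do raises Unreachable and nothing moves.
- job_done(): hands the job in; it is judged then, once.
The state is a dict: "time_s": time; "q": joint angles; "dq": joint speeds; "effort": joint torques, N m; "position": TCP position; "ee_rot": TCP orientation; "contact_force": force on the tool from outside, world axes, zero at the start; "ft_torque": the same for the moment, N m; "gripper_width": opening from 0.0 (shut) to 1.0 (fully open); "grasp_force": force on a finger pad.
Only numpy, scipy, OpenCV 4.12 (cv2) and the standard library are available. Lean on these libraries where they do the work, as an engineer would, in place of code of your own. Each camera call takes 0.05 s, during which the arm holds its last target. There are 200 camera calls.

## Working session

There is one attempt and no reset: what is moved stays moved. The work goes in short steps, each a Python script; the robot and the scene stay as the last script left them, time stands still between calls to the robot, and variables do not carry over. Pictures are saved under pics/ and viewed, at most 14 in all, crops included, and the job is handed in when it is done.

```bash
mkdir -p pics; ls; python3 - <<'E'
from station import *
import numpy as np, cv2
for n in("top","scene"):
    c=camera(n); np.savez(n+"0.npz",**c); cv2.imwrite(f"pics/{n}0.png",cv2.resize(c["color"],(800,600),interpolation=cv2.INTER_CUBIC))
    R=cv2.Rodrigues(np.array(c["rvec"]))[0]; print(n,c["fx"],c["cx"],c["cy"],-R.T@np.array(c["tvec"]),R[2], (c["z_map"]>0).mean())
s=read_state(); print(s)
E
```

```text
pics
top 449.50884648396385 254.68750750832504 194.63556987328604 [0.43382879 0.00442364 1.10990278] [ 0.0708313  -0.00774308 -0.99745826] 0.9962870279947916
scene 367.98647366005133 251.24900691853833 186.9197791293032 [1.0593362  0.19162556 0.81936382] [-0.59123888 -0.20140727 -0.78094283] 0.9959004720052084
{'time_s': 0.1, 'q': array([-1.32594704e+00,  2.87083711e-01,  1.57802602e+00,  2.96891806e-05,
        1.27859422e+00, -1.49988373e-01]), 'dq': array([-2.26418661e-03, -2.03814601e-03, -3.08190691e-03,  1.08686851e-06,
        1.07095862e-03, -1.10331640e-05]), 'effort': array([ 1.05020008e-03, -4.07292473e+01, -2.93699616e+01, -1.50714736e-04,
        3.41941726e-03,  4.43329666e-07]), 'position': array([ 0.25953461, -0.62244195,  0.21638358]), 'ee_rot': array([-3.07850407e+00, -6.15761573e-01,  1.12569903e-04]), 'contact_force': array([ 0.89541677,  0.59388701, -0.20070393]), 'ft_torque': array([0.03237728, 0.03014206, 0.02385181]), 'grasp_force': 0.0, 'gripper_width': 1.0026486154925085}
```

View pics/top0.png

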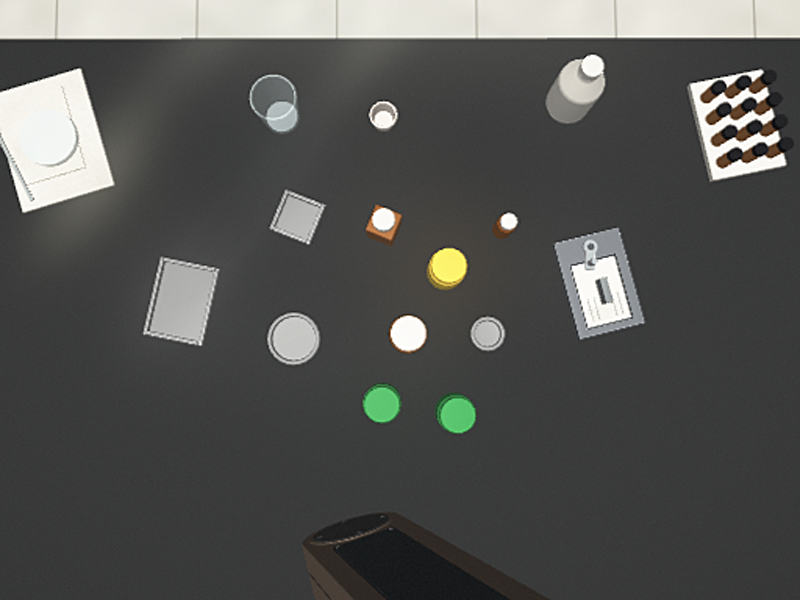

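View pics/scene0.png

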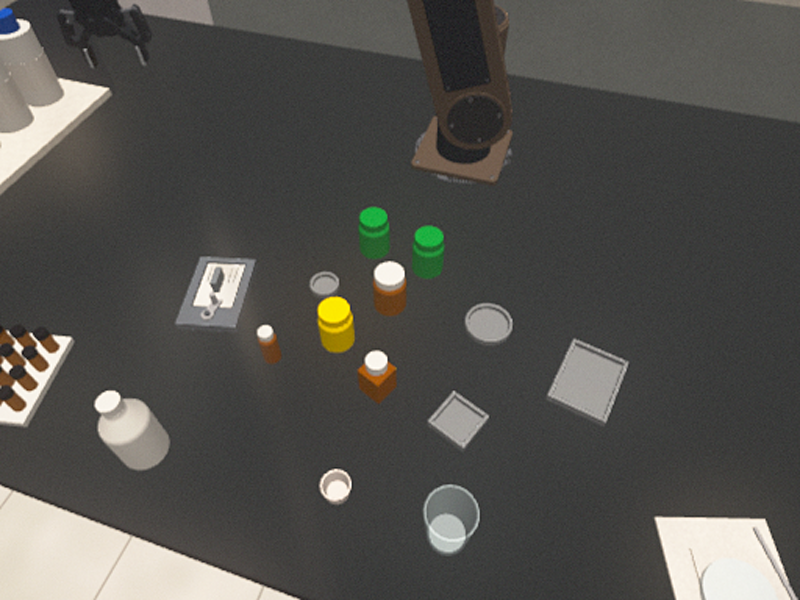

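Top view (800×600 pixels):
- **Bottles:** the jar, amber with a white cap, is at (408,333). The vial is at (508,221) and the square bottle at (383,219).
- **Holders:** round large (294,338), round small (488,333), square (298,217), and the tray at (181,301).
- **Frame:** at (600,283), with the tab at its upper end.

Candidates for the jar are the yellow one (447,267), the greens (381,403) and (457,413), and amber/white (408,333). Only the last is amber with a white cap. I'll confirm it in a crop.

```bash
cat > h.py <<'E'
import numpy as np, cv2
S=0.64
def cam(c):
    R=cv2.Rodrigues(np.array(c["rvec"],float))[0]; t=np.array(c["tvec"],float).ravel(); return R,-R.T@t
def rays(c,uv):
    R,C=cam(c); uv=np.atleast_2d(uv).astype(float)
    d=np.c_[(uv[:,0]-c["cx"])/c["fx"],(uv[:,1]-c["cy"])/c["fy"],np.ones(len(uv))]
    return C,d@R
def plane(c,uv,z):
    C,d=rays(c,uv); return (C+d*((z-C[2])/d[:,2])[:,None])[:,:2]
def tri(c1,p1,c2,p2):
    (A,a),(B,b)=rays(c1,p1),rays(c2,p2); a,b=a[0],b[0]
    s=np.linalg.lstsq(np.c_[a,-b],B-A,rcond=None)[0]; P,Q=A+s[0]*a,B+s[1]*b
    return (P+Q)/2,np.linalg.norm(P-Q)
def blob(m,p,r=60):
    """largest external contour of mask near full-scale(800) pixel p"""
    p=np.array(p)*S; w=np.zeros_like(m); cv2.circle(w,tuple(int(v) for v in p),int(r*S),255,-1)
    cs=cv2.findContours(m&w,cv2.RETR_EXTERNAL,cv2.CHAIN_APPROX_NONE)[0]
    return max(cs,key=cv2.contourArea).reshape(-1,2)
def cen(k):
    m=cv2.moments(k); return np.array([m["m10"],m["m01"]])/m["m00"]
def load(n): return dict(np.load(n))
def masks(c):
    h=cv2.cvtColor(c["color"],cv2.COLOR_BGR2HSV); 
    white=cv2.inRange(h,(0,0,205),(180,70,255)); light=cv2.inRange(h,(0,0,90),(180,90,255))
    amber=cv2.inRange(h,(3,110,50),(22,255,255)); return white,light,amber
E
python3 - <<'E'
from h import *
T,Sc=load("top0.npz"),load("scene0.npz")
wt,lt,at=masks(T); ws,ls,as_=masks(Sc)
def circ(P):
    A=np.c_[2*P,np.ones(len(P))]; x=np.linalg.lstsq(A,(P**2).sum(1),rcond=None)[0]; return x[:2],np.sqrt(x[2]+x[:2]@x[:2])
for n,p,q,z,r in(("jar",(408,333),(390,270),.085,30),("vial",(508,221),(265,332),.075,22),("square",(383,219),(376,361),.085,26)):
    a,b=blob(wt,p,r),blob(ws,q,r)
    # top-face centre: rim circle in plane (top) ; scene: upper ellipse centre approx
    print(n,"tri",*[np.round(v,4) for v in tri(T,cen(a),Sc,cen(b))],"plane",circ(plane(T,a,z)))
for n,p,q,r in(("jarh",(294,338),(488,323),40),("vialh",(488,333),(324,283),26),("sqh",(298,217),(459,420),40),("tray",(181,301),(588,380),70),("frame",(600,283),(217,292),80)):
    a,b=blob(lt,p,r),blob(ls,q,r)
    z=.018 if n=="frame" else .014
    P=plane(T,a,z); Q=plane(Sc,b,z)
    print(n,"tri",*[np.round(v,4) for v in tri(T,cen(a),Sc,cen(b))])
    if r in(40,26) and n!="sqh": print("  circ",circ(P),circ(Q))
    else:
        for X in(P,Q): print("  rect",cv2.minAreaRect((X*1000).astype(np.float32)))
a=blob(at,(385,228),40); print("sq body",cv2.minAreaRect((plane(T,a,.06)*1000).astype(np.float32)))
for n,p,r in(("jar",(408,333),45),("vial",(506,226),35)):
    a=blob(at,p,r);print(n,len(a))
j=Sc["color"][120:265,200:300]; f=T["color"][140:220,350:418]; s=T["color"][125:165,225:265]
cv2.imwrite("pics/crop1.png",np.hstack([cv2.resize(j,(276,400),interpolation=2),cv2.resize(f,(340,400),interpolation=2),cv2.resize(s,(180,400),interpolation=2)[:, :]]))
E
```

```text
jar tri [ 0.4649 -0.0173  0.0837] 0.0006 plane (array([ 0.4650383 , -0.01754819]), np.float64(0.024468852002630107))
vial tri [ 0.6319 -0.1688  0.0733] 0.0 plane (array([ 0.63152738, -0.16853195]), np.float64(0.0105692141819293))
square tri [0.6337 0.0186 0.0839] 0.0006 plane (array([0.63362412, 0.01830805]), np.float64(0.01562865001813803))
jarh tri [0.4595 0.1604 0.0113] 0.0005
  circ (array([0.45955675, 0.15980821]), np.float64(0.03999857369371632)) (array([0.46052636, 0.16050105]), np.float64(0.040873470714628365))
vialh tri [ 0.4663 -0.1435  0.0097] 0.0001
  circ (array([ 0.46620206, -0.14291758]), np.float64(0.025749103494775077)) (array([ 0.46927439, -0.14148954]), np.float64(0.027981129588561422))
sqh tri [0.6516 0.1559 0.0106] 0.0007
  rect ((650.8701171875, 155.19125366210938), (69.09998321533203, 69.10377502441406), 67.91301727294922)
  rect ((652.5281372070312, 155.96543884277344), (70.12117767333984, 71.81329345703125), 68.80803680419922)
tray tri [0.5184 0.3373 0.0086] 0.0006
  rect ((517.964111328125, 335.32037353515625), (95.461181640625, 125.21160888671875), 78.07684326171875)
  rect ((520.7921142578125, 335.7669982910156), (95.83789825439453, 131.82083129882812), 78.28192138671875)
frame tri [ 0.5451 -0.3207  0.0088] 0.0002
  rect ((544.8295288085938, -318.6808166503906), (155.45079040527344, 107.4624252319336), 13.915070533752441)
  rect ((543.5962524414062, -311.21624755859375), (159.1646270751953, 121.798583984375), 14.112578392028809)
sq body ((629.16748046875, 18.33500099182129), (46.56172180175781, 51.38652038574219), 68.18135833740234)
jar 78
vial 44
```

View pics/crop1.png

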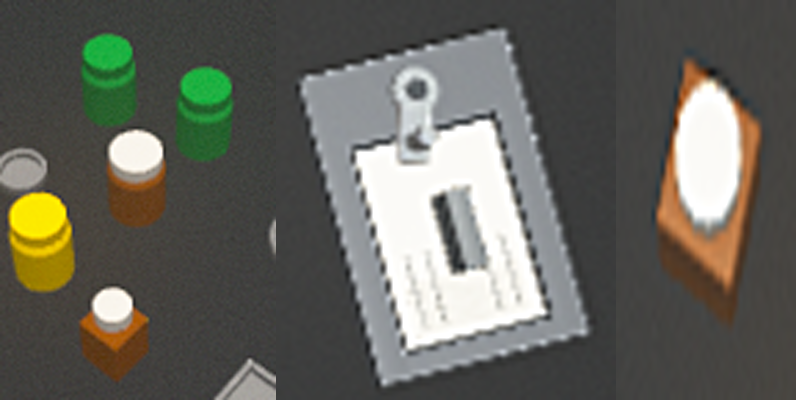

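The crop confirms the jar: amber with a white cap, next to the yellow and green look-alikes. It also shows the tab pivot at about (432.5,157) and its tip at about (433,171.5) in native top pixels, pointing roughly along world -x. I'll turn the tab first.

```bash
cat >> h.py <<'E'
from station import *
from scipy.spatial.transform import Rotation as Ro
import math
def rv(yaw): return (Ro.from_euler("z",yaw)*Ro.from_euler("x",math.pi)).as_rotvec()
def best(p,yaw):
    """yaw or yaw+pi, with the smaller last-joint angle"""
    c=[(abs(q[5]),y) for y in (yaw,yaw+math.pi) if (q:=ik(p,rv(y))) is not None]
    return min(c)[1]
def st(*a):
    s=read_state(); print(*a,"t",round(s["time_s"],1),"p",np.round(s["position"],4),"w",round(s["gripper_width"],3),"g",round(s["grasp_force"],1),"F",np.round(s["contact_force"],1))
FA=math.radians(13.9); FD=np.array([math.cos(FA),math.sin(FA)]); FO=np.array([.5448,-.3187])-.014*FD
PIV=FO+.072*FD
E
python3 - <<'E'
from h import *
T=load("top0.npz")
pv,tp,pt=plane(T,(433,157.1),.0235)[0],plane(T,(432.8,171.8),.0235)[0],plane(T,(433,167.5),.0485)[0]
print(FO,PIV,pv,tp,pt)
a=lambda d:(math.atan2(d[1],d[0])-FA-math.pi+math.pi)%(2*math.pi)-math.pi
wrap=lambda d:(math.atan2(d[1],d[0])-FA-math.pi+3*math.pi)%(2*math.pi)-math.pi
print(wrap(tp-pv),wrap(pt-PIV),wrap(tp-PIV))
th=wrap(tp-PIV); phi=FA+math.pi+th
pin=PIV+.026*np.array([math.cos(phi),math.sin(phi)]); print(th,pin)
y=best([*pin,.15],phi); print(y-phi,ik([*pin,.15],rv(y)))
reach([*pin,.15],rv(y)); grip(.6); st()
move_linear([*pin,.075],feed=.1); st()
for n in("top","scene"):
    c=camera(n); np.savez(n+"1.npz",**c)
c=load("scene1.npz"); k=c["color"][140:240,90:190]; cv2.imwrite("pics/crop2.png",cv2.resize(k,(600,600),interpolation=2))
E
```

```text
[ 0.53120997 -0.32206319] [ 0.60110156 -0.30476677] [ 0.60147298 -0.44032369] [ 0.56531824 -0.43867121] [ 0.57260681 -0.42928473]
-0.28827476010323494 1.103228722478529 1.0670670807142963
1.0670670807142963 [ 0.59438911 -0.32988535]
3.141592653589793 [-0.65565042  0.35367418  1.6189819   0.          1.16893657 -0.39452194]
t 2.2 p [ 0.5942 -0.3302  0.15  ] w 0.605 g 0.0 F [-0.4 -0.8 -0.9]
t 3.1 p [ 0.5949 -0.3303  0.0758] w 0.601 g 0.0 F [-0.2  0.3 -0.3]
```

View pics/crop2.png

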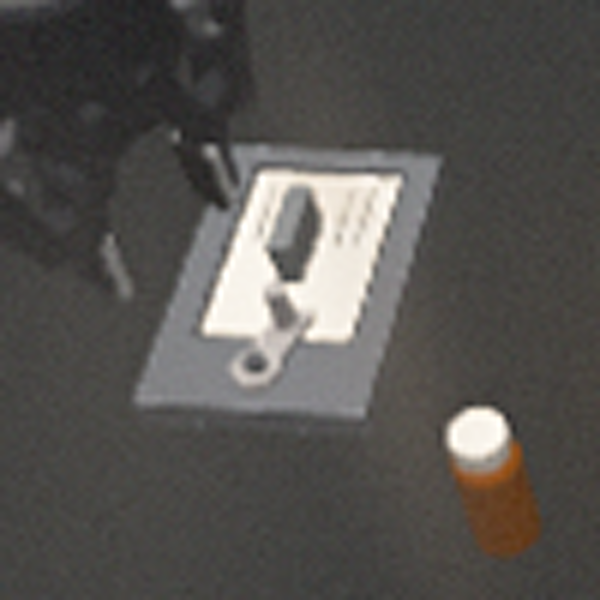

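The scene crop shows the tab untouched, with the pivot at (255,365), the pin top at about (277,291) and the fingers well above. My crop pixels had missed the panel offset, so I'm recomputing.

```bash
python3 - <<'E'
from h import *
T=load("top0.npz");Sc=load("scene0.npz")
pv,tp,pt=plane(T,(377.6,157.4),.0235)[0],plane(T,(377.3,172.2),.0235)[0],plane(T,(378.,167.5),.0485)[0]
wrap=lambda d:(math.atan2(d[1],d[0])-FA-math.pi+3*math.pi)%(2*math.pi)-math.pi
print(PIV,pv,tp,pt, wrap(tp-pv),wrap(pt-PIV),wrap(tp-PIV),np.linalg.norm(tp-PIV))
sp=(90+277/6-.5,140+291/6-.5); sv=(90+255/6-.5,140+365/6-.5)
print("pin tri",tri(T,(378,167.5),Sc,sp),plane(Sc,sp,.0485),"piv tri",tri(T,(377.6,157.4),Sc,sv))
k=T["color"][145:185,360:400]; cv2.imwrite("pics/crop3.png",cv2.resize(k,(600,600),interpolation=2))
E
```

```text
[ 0.60110156 -0.30476677] [ 0.60111559 -0.30458111] [ 0.56475263 -0.30299793] [ 0.57299934 -0.29785774] -0.28611144112512576 -0.483673221261288 -0.29122520808313723 0.03639193748151148
pin tri (array([ 0.57404938, -0.30011827,  0.04644416]), np.float64(0.003526623781264438)) [[ 0.57571951 -0.30066705]] piv tri (array([ 0.60105796, -0.30447437,  0.02386768]), np.float64(4.551955699655637e-06))
```

View pics/crop3.png

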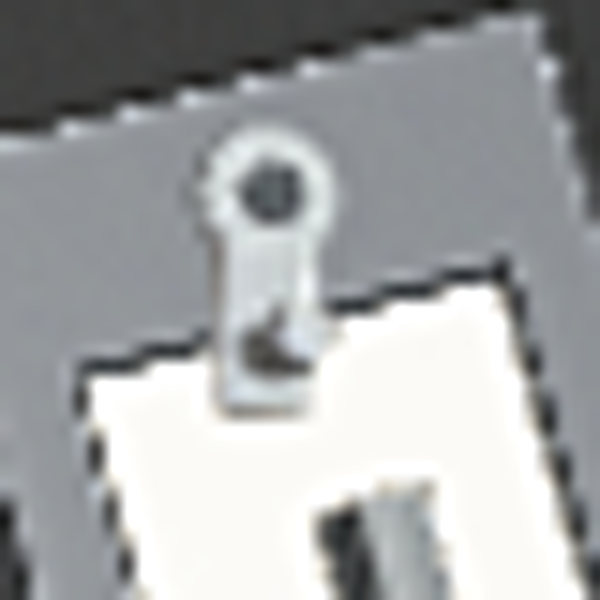

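The enlarged crop puts the pivot hub at (272,192) and the pin near (275,340). The tab is at about -0.29 rad, and the triangulated pin agrees within 3 mm. Now I'll pinch the pin and turn it towards -1.6.

```bash
python3 - <<'E'
from h import *
th0=-.29; P=lambda th:(lambda f:PIV+.026*np.array([math.cos(f),math.sin(f)]))(FA+math.pi+th)
phi=FA+math.pi
y0=best([*P(-1),.1],phi-1)-(phi-1)
Y=lambda th:y0+phi+th
print([np.round(ik([*P(t),.1],rv(Y(t)))[5],2) for t in(th0,-1.62)])
move_linear([*P(th0),.11],feed=.15,attitude=rv(Y(th0)))
move_linear([*P(th0),.040],feed=.1); st("down")
grip(0,20); st("pinch")
for t in np.arange(th0-.15,-1.62,-.15): move_linear([*P(t),.040],feed=.06,attitude=rv(Y(t)))
move_linear([*P(-1.63),.040],feed=.06,attitude=rv(Y(-1.63))); st("turned")
grip(.5); move_linear([*P(-1.63),.14],feed=.2)
q=[*(FO-.03*FD),.25]; move_linear([.45,-.42,.25],feed=.25); st()
c=camera("top"); np.savez("top2.npz",**c); k=c["color"][130:230,340:440]; cv2.imwrite("pics/crop4.png",cv2.resize(k,(600,600),interpolation=2))
E
```

```text
[np.float64(-2.16), np.float64(-0.79)]
down t 6.0 p [ 0.5756 -0.3039  0.0405] w 0.599 g 0.0 F [0.6 0.3 0.6]
pinch t 6.5 p [ 0.5751 -0.3035  0.0401] w -0.004 g 0.0 F [-1.1 -0.2 -1.2]
turned t 9.2 p [ 0.5962 -0.2793  0.04  ] w 0.002 g 0.0 F [ 0.1  0.3 -0.8]
t 11.4 p [ 0.4501 -0.419   0.2485] w 0.498 g 0.0 F [0.8 0.  0.3]
```

View pics/crop4.png

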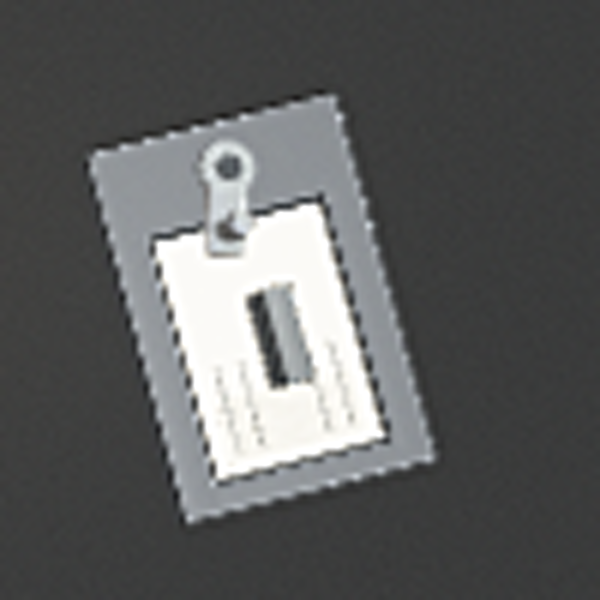

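The fingers shut on nothing (w≈0) and the tab is unchanged. I'll go back above the pin and look where the fingers really are.

```bash
python3 - <<'E'
from h import *
th0=-.29; P=lambda th:(lambda f:PIV+.026*np.array([math.cos(f),math.sin(f)]))(FA+math.pi+th)
yaw=FA+math.pi+th0; yaw=best([*P(th0),.1],yaw); print(ik([*P(th0),.1],rv(yaw)))
reach([*P(th0),.12],rv(yaw)); grip(.6); move_linear([*P(th0),.045],feed=.1); st()
c=camera("scene"); k1=c["color"][140:240,90:190]
d=camera("top"); k2=d["color"][130:230,330:430]; 
cv2.imwrite("pics/crop5.png",np.hstack([cv2.resize(k,(400,400),interpolation=2) for k in(k1,k2)]))
E
```

```text
[-6.41398505e-01  3.47092687e-01  1.72641152e+00 -4.44089210e-16
  1.06808845e+00  9.76797055e-01]
t 14.4 p [ 0.5757 -0.3039  0.0457] w 0.597 g 0.0 F [ 0.6 -0.1  1.4]
```

View pics/crop5.png

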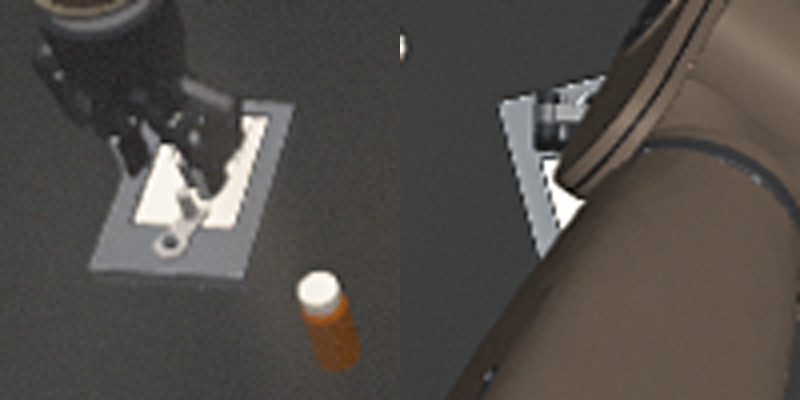

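```bash
python3 - <<'E'
from h import *
c=camera("scene"); st()
R,C=cam(c)
def px(p): q=R@(np.array(p)-C); return [c["fx"]*q[0]/q[2]+c["cx"],c["fy"]*q[1]/q[2]+c["cy"]]
for p in ([.5751,-.3036,.0485],[.5751,-.3036,.0235],[.5757,-.3039,.035],[.5757,-.3289,.04],[.5757,-.2789,.04]): print(p,(np.array(px(p))-[90,140])*6)
k=c["color"][140:240,90:190]; cv2.imwrite("pics/crop6.png",cv2.resize(k,(600,600),interpolation=2))
z=c["z_map"]; 
C_,d=rays(c,[(x,y) for y in range(160,200) for x in range(100,150)])
Z=z[160:200,100:150].ravel(); Pw=C_+d*Z[:,None]
m=(Pw[:,2]>.027)&(Pw[:,2]<.062); q=Pw[m]; o=np.argsort(q[:,1]); print(np.round(q[o][::max(1,len(q)//45)],3).tolist())
E
```

```text
t 14.6 p [ 0.5758 -0.304   0.0462] w 0.605 g 0.0 F [ 0.5 -0.2  0.1]
[0.5751, -0.3036, 0.0485] [268.8894717  285.37360832]
[0.5751, -0.3036, 0.0235] [282.74486796 319.51534626]
[0.5757, -0.3039, 0.035] [275.18658221 304.80625885]
[0.5757, -0.3289, 0.04] [223.49841405 284.46014166]
[0.5757, -0.2789, 0.04] [321.80638228 311.60473543]
[[0.52, -0.326, 0.044], [0.523, -0.324, 0.044], [0.548, -0.323, 0.042], [0.55, -0.322, 0.031], [0.523, -0.321, 0.045], [0.529, -0.321, 0.047], [0.551, -0.32, 0.038], [0.55, -0.32, 0.028], [0.55, -0.32, 0.041], [0.531, -0.319, 0.046], [0.527, -0.319, 0.045], [0.55, -0.319, 0.033], [0.546, -0.318, 0.042], [0.549, -0.318, 0.036], [0.55, -0.318, 0.047], [0.55, -0.317, 0.05], [0.55, -0.316, 0.043], [0.549, -0.316, 0.033], [0.552, -0.316, 0.028], [0.551, -0.316, 0.031], [0.6, -0.307, 0.028], [0.574, -0.306, 0.049], [0.578, -0.306, 0.045], [0.57, -0.306, 0.049], [0.597, -0.305, 0.029], [0.577, -0.305, 0.048], [0.595, -0.304, 0.028], [0.579, -0.303, 0.029], [0.578, -0.303, 0.033], [0.575, -0.303, 0.051], [0.58, -0.303, 0.04], [0.601, -0.303, 0.031], [0.57, -0.302, 0.05], [0.577, -0.302, 0.049], [0.598, -0.302, 0.028], [0.577, -0.301, 0.028], [0.58, -0.301, 0.045], [0.578, -0.301, 0.038], [0.579, -0.301, 0.048], [0.578, -0.3, 0.043], [0.597, -0.299, 0.027], [0.576, -0.299, 0.049], [0.578, -0.299, 0.034], [0.575, -0.299, 0.052], [0.577, -0.299, 0.047], [0.577, -0.299, 0.037], [0.576, -0.299, 0.04], [0.572, -0.299, 0.049], [0.574, -0.298, 0.035], [0.575, -0.298, 0.044], [0.573, -0.298, 0.028], [0.576, -0.298, 0.032], [0.575, -0.297, 0.048], [0.574, -0.297, 0.04], [0.575, -0.296, 0.028]]
```

View pics/crop6.png

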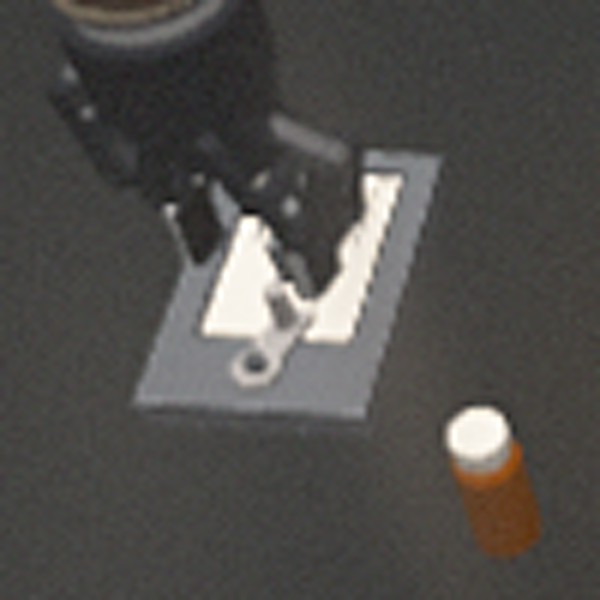

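```bash
python3 - <<'E'
from h import *
c=camera("scene"); s=read_state(); print(s["ee_rot"], Ro.from_rotvec(s["ee_rot"]).as_matrix().round(3).tolist())
for p in [(122,180),(122,182),(121,178),(119,176),(123,174),(125,178),(141,184),(142,186),(143,188),(140,180),(145,180),(147,178)]:
    C,d=rays(c,p); print(p,np.round(C+d[0]*c["z_map"][p[1],p[0]],3))
E
```

```text
[ 3.13968181e+00 -7.45033392e-02  2.40005867e-03] [[0.999, -0.047, 0.002], [-0.047, -0.999, -0.001], [0.002, 0.001, -1.0]]
(122, 180) [ 0.582 -0.329  0.078]
(122, 182) [ 0.584 -0.329  0.073]
(121, 178) [ 0.583 -0.328  0.089]
(119, 176) [ 0.584 -0.331  0.097]
(123, 174) [ 0.571 -0.329  0.091]
(125, 178) [ 0.571 -0.328  0.074]
(141, 184) [ 0.582 -0.272  0.084]
(142, 186) [ 0.583 -0.27   0.077]
(143, 188) [ 0.582 -0.27   0.069]
(140, 180) [ 0.588 -0.264  0.109]
(145, 180) [ 0.589 -0.247  0.118]
(147, 178) [ 0.581 -0.246  0.116]
```

Depth shows the fingertips at z≈0.068 while the TCP reads 0.046, so they sit about 28 mm higher than the tool description implies. I'll probe the bare bench with the fingers shut and then open to measure the true tip height.

```bash
python3 - <<'E'
from h import *
move_linear([.5757,-.3039,.12],feed=.2)
move_linear([.55,-.21,.12],feed=.2,attitude=rv(0))
for w in (0.,.8):
    grip(w,20); z=.04 ; move_linear([.55,-.21,z],feed=.15); f0=read_state()["contact_force"][2]
    while z>-.04:
        z-=.002; move_linear([.55,-.21,z],feed=.03); f=read_state()["contact_force"][2]-f0
        if f>4: break
    st(f"open {w} touch cmd z {z:.3f}"); move_linear([.55,-.21,.07],feed=.2)
    if w==0:
        c=camera("scene"); np.savez("s_shut.npz",**c)
E
```

```text
open 0.0 touch cmd z -0.016 t 24.0 p [ 0.5505 -0.2103 -0.0137] w -0.003 g 6.5 F [-4.5  3.2 13.6]
open 0.8 touch cmd z -0.022 t 33.4 p [ 0.5504 -0.2102 -0.0209] w 0.801 g 2.8 F [-2.   0.3  5.8]
```

The tips are about 25 mm short of the described length: they touch at TCP z=-0.014 shut and -0.021 at 0.8 open. I'll shift all z commands by -25 mm and redo the tab.

```bash
cat >> h.py <<'E'
DZ=-.025   # measured tool-length error: command z = true TCP z + DZ
E
python3 - <<'E'
from h import *
th0=-.29; P=lambda th:(lambda f:PIV+.026*np.array([math.cos(f),math.sin(f)]))(FA+math.pi+th)
phi=FA+math.pi; y0=best([*P(th0),.1],phi+th0)-(phi+th0); Y=lambda th:y0+phi+th
print([np.round(ik([*P(t),.1],rv(Y(t)))[5],2) for t in(th0,-1.62)])
y1=Y(-1.62)
if abs(ik([*P(-1.62),.1],rv(y1))[5])>2.7: print("range!"); raise SystemExit
grip(.4); Z=.039+DZ
move_linear([*P(th0),.07],feed=.25,attitude=rv(Y(th0)))
move_linear([*P(th0),Z],feed=.1); st("down")
grip(0,20); st("pinch")
if read_state()["gripper_width"]<.04: raise SystemExit
for t in (-.55,-.8,-1.05,-1.3,-1.5,-1.62): move_linear([*P(t),Z],feed=.05,attitude=rv(Y(t)))
st("turned")
grip(.4); move_linear([*P(-1.62),.06],feed=.2)
d=camera("scene"); np.savez("scene2.npz",**d)
cv2.imwrite("pics/crop7.png",cv2.resize(d["color"][140:240,90:190],(600,600),interpolation=2))
E
```

```text
[np.float64(0.98), np.float64(2.36)]
down t 35.7 p [ 0.5753 -0.3035  0.014 ] w 0.403 g 0.0 F [-0.1 -0.8  0.1]
pinch t 36.0 p [ 0.5758 -0.3041  0.0151] w 0.103 g 20.8 F [ 0.1 -0.4  2.2]
turned t 38.2 p [ 0.5964 -0.2802  0.015 ] w 0.103 g 21.2 F [-1.  -2.5  5.9]
```

View pics/crop7.png

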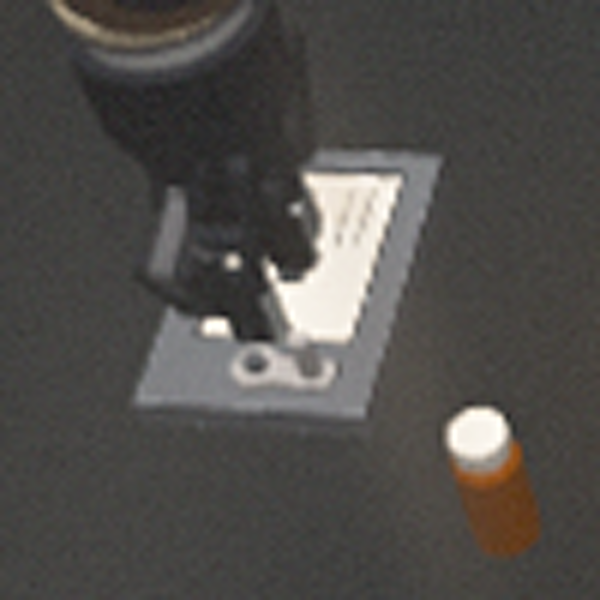

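The tab now lies across the frame's broad end, with its hub at (255,363) and pin at (315,360). It clears the cassette. Next is the cassette.

```bash
python3 - <<'E'
from h import *
TC=np.array([.5183,.3354]); TA=math.radians(-11.9)
y=best([*FO,.1],FA); k=y-FA; print(k,[np.round(ik([*p,.1],rv(a+k))[5],2) for p,a in((FO,FA),(TC,TA))])
move_linear([*FO,.06],feed=.2,attitude=rv(y)); Z=.032+DZ
move_linear([*FO,Z],feed=.1); st("down")
grip(0,40); st("grip")
if read_state()["gripper_width"]<.06: raise SystemExit
move_linear([*FO,Z+.02],feed=.06); st("lift"); move_linear([*FO,.135],feed=.2); 
mid=(FO+TC)/2
move_linear([*TC,.135],feed=.27,attitude=rv(TA+k)); st("over")
move_linear([*TC,.04],feed=.2)
move_linear([*TC,Z+.003],feed=.08); st("above floor")
move_linear([*TC,Z-.0015],feed=.03); st("placed")
d=camera("scene"); cv2.imwrite("pics/crop8.png",cv2.resize(d["color"][190:290,330:430],(500,500),interpolation=2))
E
```

```text
0.0 [np.float64(0.62), np.float64(2.19)]
down t 41.5 p [ 0.5314 -0.3222  0.007 ] w 0.404 g 0.0 F [ 0.3  0.2 -0.2]
grip t 41.8 p [ 0.5319 -0.3227  0.0082] w 0.127 g 40.9 F [0.3 0.  1. ]
lift t 42.3 p [ 0.5314 -0.3222  0.0275] w 0.133 g 40.6 F [ 0.4  0.2 -1.1]
over t 45.5 p [0.5184 0.3347 0.135 ] w 0.13 g 40.6 F [ 0.2  0.1 -0.7]
above floor t 46.7 p [0.5178 0.3352 0.0093] w 0.128 g 40.5 F [ 0.4  0.2 -0.6]
placed t 47.0 p [0.5191 0.3358 0.0062] w 0.129 g 40.8 F [ 0.7 -0.3  0.6]
```

View pics/crop8.png

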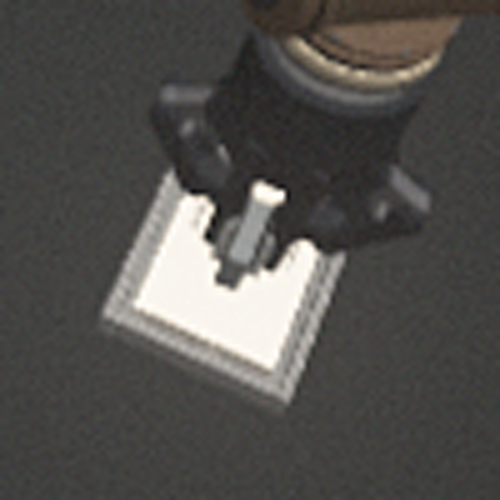

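The crop shows the plate inside the recess, with an even rim around the visible corner at (290,375). I'll lower it to contact, release, then do the jar.

```bash
cat >> h.py <<'E'
def lower(x,y,z,zmin,df=2.0):
    f0=read_state()["contact_force"][2]
    while z>zmin:
        z-=.001; move_linear([x,y,z],feed=.02)
        if read_state()["contact_force"][2]-f0>df: break
    st("lowered",round(z,4))
def bottle(src,dst,ys,yd,zg,op,wmin,N=40,back=.4):
    """true grasp height zg; linear carry"""
    Z=zg-.008+DZ; k=best([*src,.1],ys)-ys
    a,b=[ik([*p,.1],rv(v+k))[5] for p,v in((src,ys),(dst,yd))]; print("q6",a,b)
    up=.115
    reach([*src,up],rv(ys+k)); grip(op); move_linear([*src,Z],feed=.12); st("down")
    grip(0,N); st("grip"); assert read_state()["gripper_width"]>wmin
    move_linear([*src,Z+.11],feed=.2)
    move_linear([*dst,Z+.11],feed=.2,attitude=rv(yd+k)); st("over")
    move_linear([*dst,Z+.012],feed=.15); hold(.15); lower(*dst,Z+.009,Z+.001,1.5)
E
python3 - <<'E'
from h import *
s=read_state(); x,y=.5183,.3354
lower(x,y,.0055,.001,1.5); grip(.5); move_linear([x,y,.14],feed=.25)
c=camera("top"); np.savez("top3.npz",**c)
w,l,a=masks(c); k=blob(w,(181,301),70); print(cv2.minAreaRect((plane(c,k,.014)*1000).astype(np.float32)))
bottle((.4645,-.0175),(.4597,.1602),0,0,.045,.95,.5)
d=camera("scene"); cv2.imwrite("pics/p9.png",cv2.resize(d["color"][150:300,200:430],(800,522),interpolation=2)); st()
E
```

```text
lowered 0.0045 t 47.3 p [0.5191 0.3358 0.0062] w 0.133 g 41.5 F [-0.7 -0.9  5.6]
((517.2910766601562, 336.3279724121094), (69.46512603759766, 101.40867614746094), 78.03182220458984)
q6 1.3143285309446613 1.6973443026372292
down t 51.3 p [ 0.4652 -0.0177  0.0127] w 0.95 g 0.0 F [0.1 0.4 0.5]
grip t 51.6 p [ 0.4654 -0.0178  0.0132] w 0.669 g 43.5 F [-1.5 -0.2  6.7]
over t 53.4 p [0.4594 0.1596 0.1214] w 0.667 g 43.3 F [ 0.8  0.7 -2.9]
lowered 0.017 t 55.4 p [0.4599 0.1602 0.0173] w 0.668 g 43.5 F [-0.8  0.2  0.5]
t 55.5 p [0.4599 0.1602 0.0173] w 0.664 g 43.5 F [-0.8  0.   0. ]
```

View pics/p9.png

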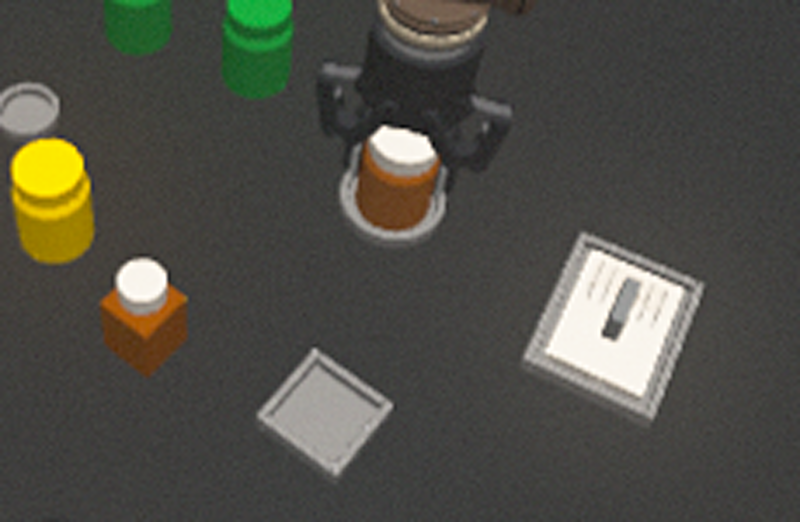

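The picture shows the cassette square in the tray at (615,325) and the jar inside its holder at (395,185), landed. Release it and go on with the vial and the square bottle.

```bash
python3 - <<'E'
from h import *
def rel(p,op):
    grip(op); s=read_state(); move_linear([*p,.115],feed=.25)
rel((.4597,.1602),.95)
bottle((.6317,-.1687),(.4665,-.143),0,0,.042,.65,.2,25)
st(); rel((.4665,-.143),.6)
a=math.radians(-21.9)
bottle((.6335,.0185),(.651,.1556),a,a,.045,.85,.4)
d=camera("scene"); cv2.imwrite("pics/p10.png",cv2.resize(d["color"][150:300,170:400],(800,522),interpolation=2)); st()
E
```

```text
q6 1.154890757901673 1.0650552982406358
down t 59.1 p [ 0.6326 -0.169   0.0101] w 0.648 g 0.0 F [-0.4  0.3 -0.3]
grip t 59.5 p [ 0.6325 -0.169   0.0103] w 0.342 g 25.0 F [-0.4 -0.1  2.9]
over t 61.2 p [ 0.4671 -0.1433  0.119 ] w 0.344 g 24.8 F [-0.2  0.3 -1.2]
lowered 0.014 t 63.2 p [ 0.4667 -0.1431  0.0143] w 0.343 g 24.9 F [-0.8  1.2  1. ]
t 63.2 p [ 0.4667 -0.1431  0.0143] w 0.343 g 24.9 F [-0.8  1.2  1. ]
q6 -1.3192610230595565 -1.105276990534613
down t 67.5 p [0.6344 0.0184 0.013 ] w 0.851 g 0.0 F [-0.3 -0.6 -0.3]
grip t 67.9 p [0.6345 0.0184 0.0133] w 0.508 g 42.6 F [0.7 0.8 4.4]
over t 69.4 p [0.6506 0.1548 0.1211] w 0.511 g 42.1 F [ 0.6 -0.4 -2.2]
lowered 0.017 t 71.5 p [0.6513 0.1556 0.0173] w 0.509 g 42.2 F [-0.6 -0.2 -0.7]
t 71.5 p [0.6513 0.1557 0.0173] w 0.51 g 42.2 F [-0.2  0.5 -0.9]
```

View pics/p10.png

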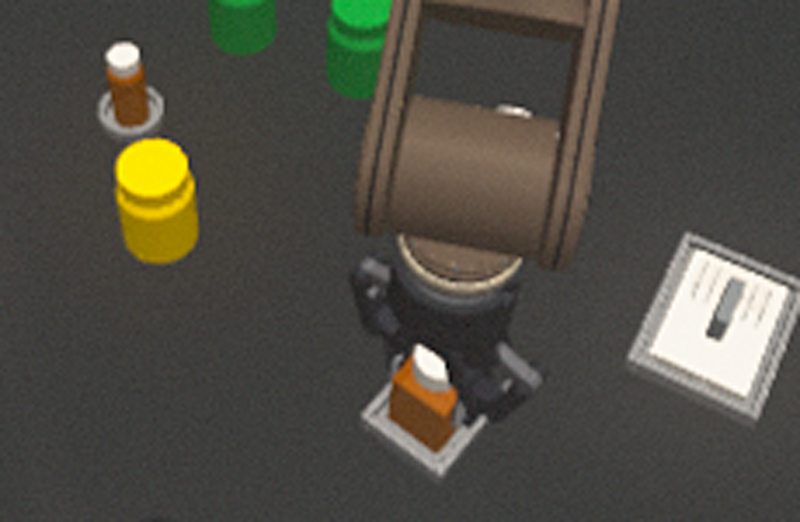

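The vial stands in its cup at (130,90), and the square bottle is in its recess at (425,405) with sides parallel. I'll seat it, release, retreat and check.

```bash
python3 - <<'E'
from h import *
lower(.651,.1556,.017,.0145,1.0)
grip(.85); move_linear([.651,.1556,.15],feed=.2); reach([.3,-.5,.25],rv(best([.3,-.5,.25],0))); st()
c=camera("top"); d=camera("scene"); wt,lt,_=masks(c); ws,_,_=masks(d)
R,C=cam(c)
for n,p,z,r in(("jar",(.4597,.1602),.089,34),("vial",(.4665,-.143),.079,22),("sq",(.651,.1556),.089,28)):
    q=R@(np.array([*p,z])-C); u=np.array([c["fx"]*q[0]/q[2]+c["cx"],c["fy"]*q[1]/q[2]+c["cy"]])
    R2,C2=cam(d); q=R2@(np.array([*p,z])-C2); v=np.array([d["fx"]*q[0]/q[2]+d["cx"],d["fy"]*q[1]/q[2]+d["cy"]])
    print(n,p,*[np.round(x,4) for x in tri(c,cen(blob(wt,u/S,r)),d,cen(blob(ws,v/S,r)))])
cv2.imwrite("pics/p11.png",np.hstack([cv2.resize(k,(400,300),interpolation=2) for k in(c["color"][100:280,80:320],d["color"][130:310,190:430])]))
E
```

```text
lowered 0.016 t 71.8 p [0.6513 0.1557 0.0173] w 0.511 g 42.9 F [-2.  -0.2  5.1]
t 75.6 p [ 0.3006 -0.4996  0.2499] w 0.849 g 0.0 F [-0.4  0.   0.1]
jar (0.4597, 0.1602) [0.4595 0.161  0.0883] 0.0006
vial (0.4665, -0.143) [ 0.4666 -0.1428  0.0776] 0.0011
sq (0.651, 0.1556) [0.6507 0.1567 0.0875] 0.0007
```

View pics/p11.png

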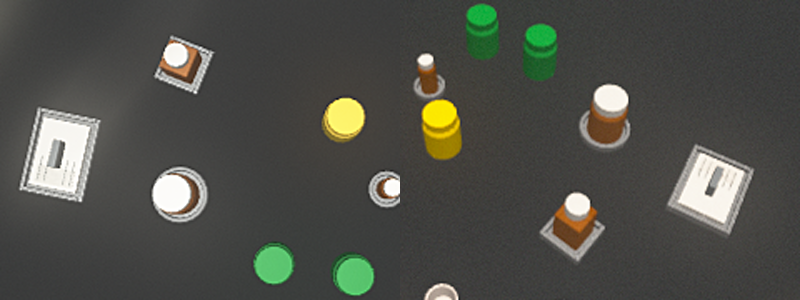

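Both views show the jar, vial and square bottle upright in their holders, with caps within 1–2 mm of centre at the right heights. The cassette is flat in the tray, and the arm is clear. Handing in.

```bash
python3 -c "
from station import *
print(job_done())"
```

```text
the job is handed in; nothing more can be done
None
```

The job is handed in at about 76 s of the 112 s limit: the tab is turned aside, the cassette lies flat in the tray, and the jar, vial and square bottle stand in their holders; the hand-in call did not return a verdict.

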